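# Top up the two-lane cup magazine of the laser marker

### The arm

A 7-joint arm with a two-finger parallel gripper is mounted at the origin on a cart in front of the work surface, level with it; the furniture and walls round the work are solid. World frame = base frame: x ahead of the robot, y to its left, z up, the work surface at z = 0. Lengths are in m, angles in rad, forces in N, time in s.
With the tool pointing down it reaches from about 0.425 to 1.025 m from the base axis. Payload 9.4 kg.
Tool frame: the origin (TCP) lies midway between the tips of the shut fingers; the grasp point (between the pads) lies 19 mm behind it (env.tcp_to_grasp is the z of the grasp point in the tool frame, in m); z points along the fingers, y is the line along which they close (so a half turn about z gives the same grasp; the last joint's range is limited). The gripper opens to 85 mm and grips with 20 to 120 N. Pads are 22 mm wide; open, the fingers measure 114 mm over their backs; the gripper's body (76 mm by 85 mm) begins 54 mm behind the grasp point. The pads swing forward as they close: fully open they stand 13 mm farther back than shut.
Start: joints at [1.123, 0.599, -0.003, 1.599, 0.002, 0.943, -0.08], TCP at [0.263, -0.676, 0.231] pointing down, gripper open.
Joint ranges: [-2.57, 2.57], [-0.35, 1.97], [-1.29, 1.29], [0.11, 2.56], [-1.05, 4.19], [0.11, 1.86], [-2.63, 2.63]. Speed limits (rad/s): [2.22, 2.22, 3.01, 3.01, 3.14, 3.14, 3.14].

### API

Orientations are given as a rotation vector (axis times angle).
In Python, from bench import env gives the robot as it stands. The module is installed in compiled form; this text tells all that it offers.
- The arm moves only by the tool servo_tool, never from a script. Its argument "moves" is a list of rows, each a list of 4 numbers: the shift along the world's x, y, z in cm, then the turn about the world's z in rad. In form: [[x, y, z, spin], ...]. A call has 1 to 12 rows; each row shifts and turns the commanded pose from where the row before left it; what a row does not reach is not made up. A row lasts 1/12 s, in which the tool goes at most 41.7 mm and 7.16 degrees, less where a joint would pass 70% of its speed; a pose out of reach is approached as far as the arm can. A call is refused whole if a number of a shift passes 4.17 or a number of a turn 0.125, either way. A call with a gripper value outside its range is refused whole. "jaw" is the opening, from 0 (shut) to 1 (fully open), set as the call begins (left out, the last holds). The fingers move at their own pace and stop on an object; "force" is the grip in N (left out, the last holds). Time passes only in rows, so rows that do not move let the fingers close. It gives the time, the measured TCP pose, the force, the opening and the grip force at its end, in the units of the state.
- env.observe(): the state, without advancing time (a new reading comes with each control period).
- env.get_image(name): name is "scene" or "top" or "wrist"; returns a dict with "image" (384x512x3 uint8, red, green, blue), "K" (3x3 intrinsics, pixels), "world_from_camera" (4x4, takes a point from camera to world coordinates); the wrist camera has in their place "T_tool_cam" (4x4, takes a point from camera to tool coordinates, whose origin is the TCP and whose axes are the flange's). Camera axes: x right, y up, looking along -z (the intrinsics and any distortion apply to the point x, -y, -z); pixel columns grow to the right and rows downward; lengths in m; the calibration is good to about 2 mm. A picture is of the moment at which its call begins: read the wrist's pose just before it. There is no depth.
- env.sign_off(): hands the job in; it is judged then, once.
The state is a dict: "clock": time; "q": joint angles; "dq": joint speeds; "tau": joint torques, N m; "tcp_pos": TCP position; "ee_rot": TCP orientation; "force": force on the tool from outside, world axes, zero at the start; "wrist_torque": the same for the moment, N m; "grip_width": finger opening in m; "grasp_force": force on a finger pad.
Only numpy, scipy, OpenCV 4.12 (cv2) and the standard library are available. Lean on these libraries where they do the work, as an engineer would, in place of code of your own. Each camera call takes 0.05 s, during which the arm holds its last target. There are 200 camera calls.

### The job

Top up the laser marker's two-lane cup magazine: swing its gate arm wide open by the upright red knob, stand one of the two loose steel cups in front of each lane and slide it in upright under the guide lips until the cups of that lane touch and the far one is against the end stop. Then swing the gate fully shut again so that it holds both rows. Leave the oil bottle, the mouse and the nylon plug alone.

Things in the scene. Friction and masses are not known exactly. Their poses are not given: they have to be found in the camera images.
- magazine: two-lane cup magazine, fixed to the worktop: 5 mm aluminium base plate, black guide bars, steel lips on top. Origin on the gate line at the plate's underside, midway between the lanes; x runs along the lanes inwards, y left, z up. Plate x -87..147, y +-85 mm. Guides at y = +-75 mm (8 thick) and y = 0 (6 thick), x 13..138 mm; the plate before them is open from above. End stop's face at x = 134 mm
- gate (a joint): the gate arm's angle about its upright pivot: 0 shut (arm across both lanes along the gate line, x = 0, pointing to the magazine's -y), growing clockwise seen from above as it swings out towards the lanes' outside (-x) and then to the left (+y), up to 2.3 rad; it stays where it is left
- gate_pivot (a point): the gate's pivot axis, on the plate's top at magazine x = 0, y = +95 mm; the pivot post is 43 mm high
- gate_knob (a point): middle of the red knob on the gate arm, 118 mm from the pivot axis, 75 mm above the worktop; the knob is an upright cylinder of 18 mm diameter, 54 to 94 mm above the worktop. The arm below it is 10 mm wide, 22..34 mm, 151 mm long from the pivot
- left_mouth (a point): standing place in front of the left lane, on the plate's top, 35 mm before the gate line (magazine y = +37 mm, the lane's centre; the lane is 68 mm wide); axes as the magazine's
- right_mouth (a point): the same before the right lane
- left_place (a point): where the second cup of the left row ends, on the plate's top (magazine x = 40.5 mm): centre of its underside. Guide lips overhang the lane 17 mm from both sides from magazine x 22 to 107 mm, underside 61.5 mm and top 64 mm above the worktop, screw heads to 67 mm, a slot 34 mm wide between them
- right_place (a point): the same in the right lane
- left_end (a point): where the far cup of the left row ends, against the end stop, on the plate's top (magazine x = 102.5 mm)
- right_end (a point): the same in the right lane
- cup_1: one of the two loose cups that stand on the worktop to the right of the magazine, to be loaded (either may go in either lane): turned steel cup, open at the top, black inside, 62 mm diameter, 51 mm high, 0.12 kg; origin at the centre of its underside, z up
- cup_2: the other loose cup to be loaded: turned steel cup, open at the top, black inside, 62 mm diameter, 51 mm high, 0.12 kg; origin at the centre of its underside, z up
- row_cup_left: cup already in the left lane, up to 30 mm short of the end stop: turned steel cup, open at the top, black inside, 62 mm diameter, 51 mm high, 0.12 kg; origin at the centre of its underside, z up
- row_cup_right: cup already in the right lane, up to 30 mm short of the end stop: turned steel cup, open at the top, black inside, 62 mm diameter, 51 mm high, 0.12 kg; origin at the centre of its underside, z up
- oil_bottle: bystander: small oil bottle with nozzle and blue band, 35 mm diameter, 106 mm high, stands behind; origin at the centre of its underside
- mouse: bystander: black computer mouse 58 x 108 x 35 mm; origin at the centre of its underside
- nylon_plug: bystander: white nylon plug, 21 mm diameter, 18 mm high; origin at the centre of its underside
Mind the look-alikes: they are no part of the job. What is shaped like the row_cup_right but pink is not meant.

How it is judged:
By the outcome, as a careful person would: the job done as asked, in the order asked, and still so for the second after the job is handed in, with the robot touching nothing.
It also fails if it takes over 72 s, if anything falls off the work surface, if the arm or the gripper's body presses on something with over 40 N, if the wrist force passes 120 N, or if a joint passes its speed limit or range.

## Working session

There is one attempt and no reset: what is moved stays moved. The work goes in short steps, Python scripts to look and compute and a tool call to move; the robot and the scene stay as the last step left them, time stands still between calls to the robot, and variables do not carry over. Pictures are saved under pics/ and viewed, at most 10 in all, crops included, and the job is handed in when it is done.

Besides the shell and the picture viewer there is one more tool, called after "Emit:" as name(argument=value, ...) on one line, values as JSON. servo_tool: Moves the arm, as the interface text tells. Its arguments: {"type":"object","properties":{"moves":{"type":"array","items":{"type":"array","items":{"type":"number"}}},"jaw":{"type":"number"},"force":{"type":"number"}},"required":["moves"]}

```bash
mkdir -p pics
cat > h.py <<'E'
import numpy as np, cv2
from bench import env
from scipy.spatial.transform import Rotation as R
def cam(name):
    o=env.observe(); d=env.get_image(name)
    if 'world_from_camera' in d: T=d['world_from_camera']
    else:
        W=np.eye(4); W[:3,:3]=R.from_rotvec(o['ee_rot']).as_matrix(); W[:3,3]=o['tcp_pos']; T=W@d['T_tool_cam']
    return d['image'],np.array(d['K']),np.array(T),d
def ray(K,T,px):
    u,v=px; p=np.linalg.inv(K)@[u,v,1]; r=T[:3,:3]@[p[0],-p[1],-p[2]]
    return T[:3,3],r
def onz(K,T,px,z):
    c,r=ray(K,T,px); return c+r*(z-c[2])/r[2]
def proj(K,T,P):
    p=np.linalg.inv(T)@[*P,1]; q=K@[p[0],-p[1],-p[2]]; return q[:2]/q[2]
def two(a,b):
    (c1,r1),(c2,r2)=a,b; r1=r1/np.linalg.norm(r1); r2=r2/np.linalg.norm(r2)
    s=np.linalg.lstsq(np.c_[r1,-r2],c2-c1,rcond=None)[0]
    p,q=c1+s[0]*r1,c2+s[1]*r2; return (p+q)/2,np.linalg.norm(p-q)
E
python3 - <<'E'
from h import *
o=env.observe(); print({k:np.round(v,3) for k,v in o.items()})
ims=[]
for n in ['scene','top','wrist']:
    im,K,T,d=cam(n); np.savez('pics/%s0.npz'%n,im=im,K=K,T=T); print(n,K.round(1).tolist(),T.round(3).tolist(),[k for k in d])
    cv2.imwrite('pics/%s0.png'%n,cv2.resize(im[...,::-1],(800,600),interpolation=cv2.INTER_CUBIC))
E
```

```text
{'clock': np.float64(0.0), 'q': array([ 1.123,  0.6  , -0.003,  1.6  ,  0.002,  0.943, -0.08 ]), 'dq': array([ 0.001, -0.002,  0.   , -0.   ,  0.   ,  0.   , -0.001]), 'tau': array([ 1.0000e-03, -7.7643e+01,  1.5650e+00, -2.5800e+01,  1.2000e-02,
        9.0000e-03, -0.0000e+00]), 'tcp_pos': array([ 0.263, -0.675,  0.23 ]), 'ee_rot': array([-3.086e+00, -5.790e-01,  1.000e-03]), 'force': array([-0.28 ,  0.391, -0.208]), 'wrist_torque': array([-0.001,  0.049, -0.006]), 'grasp_force': np.float64(0.0), 'grip_width': np.float64(0.086)}
scene [[405.2, 0.0, 251.8], [0.0, 405.2, 185.9], [0.0, 0.0, 1.0]] [[-0.821, 0.261, -0.508, 0.114], [-0.571, -0.408, 0.713, 0.799], [-0.021, 0.875, 0.483, 0.598], [0.0, 0.0, 0.0, 1.0]] ['image', 'K', 'world_from_camera']
top [[371.3, 0.0, 261.7], [0.0, 371.3, 190.4], [0.0, 0.0, 1.0]] [[0.011, 0.999, -0.049, 0.585], [-1.0, 0.012, 0.02, 0.048], [0.021, 0.048, 0.999, 1.076], [0.0, 0.0, 0.0, 1.0]] ['image', 'K', 'world_from_camera']
wrist [[302.5, 0.0, 256.5], [0.0, 302.5, 186.8], [0.0, 0.0, 1.0]] [[0.362, 0.88, 0.307, 0.342], [-0.932, 0.342, 0.118, -0.645], [-0.001, -0.329, 0.944, 0.373], [0.0, 0.0, 0.0, 1.0]] ['image', 'K', 'T_tool_cam']
```

View pics/top0.png

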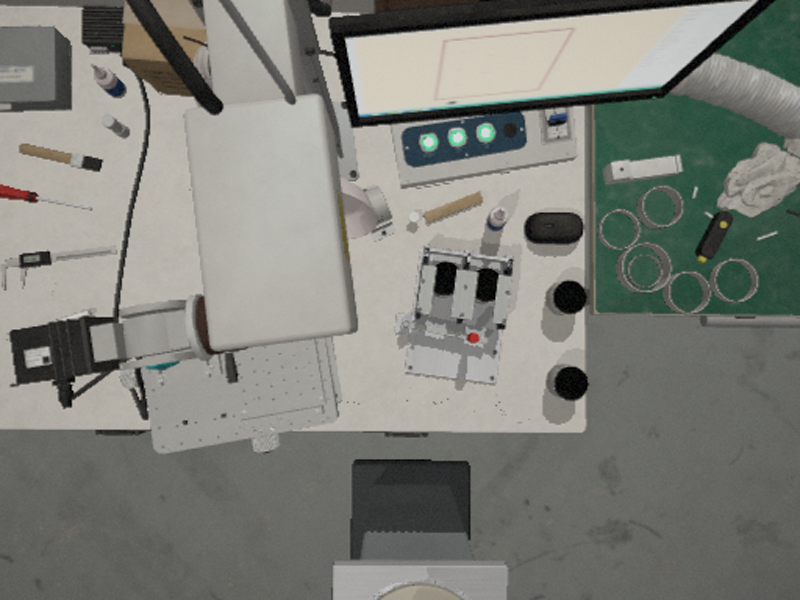

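View pics/scene0.png

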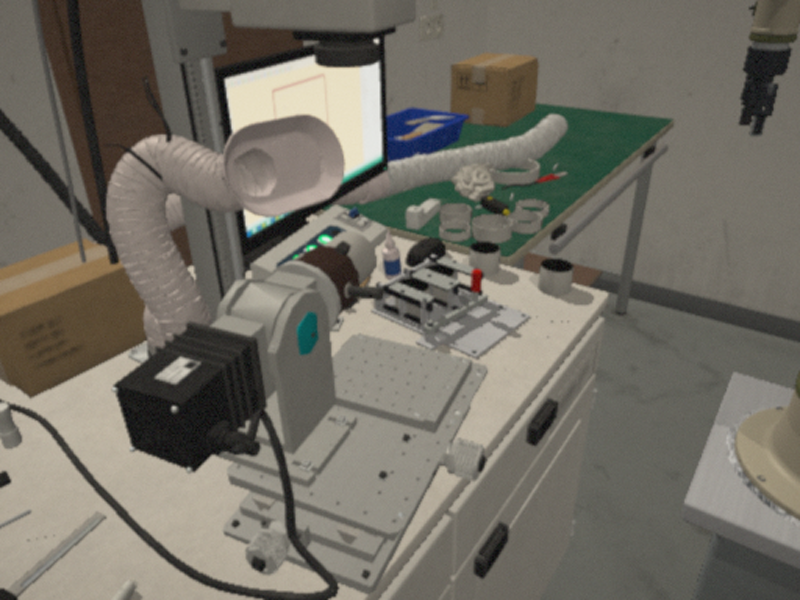

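The top view shows the magazine at about (460,310), the red knob at (473,338), the two black-mouthed cups at (570,297) and (570,383), the bottle at (497,218) and the mouse at (553,228). The scene view shows the same things, with the laser head and rotary unit to the left of the magazine.

Run:
```python
from h import *
d=np.load('pics/top0.npz'); im,K,T=d['im'],d['K'],d['T']
s=np.load('pics/scene0.npz')
def red(im):
    h=cv2.cvtColor(im,cv2.COLOR_RGB2HSV); m=((h[...,0]<8)|(h[...,0]>172))&(h[...,1]>140)&(h[...,2]>90)
    n,l,st,c=cv2.connectedComponentsWithStats(m.astype('u1')); return [(c[i].round(1).tolist(),st[i].tolist()) for i in range(1,n) if st[i,4]>8]
print(red(im),red(s['im']))
g=cv2.cvtColor(im,cv2.COLOR_RGB2GRAY)
n,l,st,c=cv2.connectedComponentsWithStats((g<45).astype('u1'))
for i in range(1,n):
    if 100<st[i,4]<3000 and c[i][0]>240: print(c[i].round(1),st[i],onz(K,T,c[i],.05).round(3))
k=[c for c,a in red(im)if abs(c[0]-302)<8][0]; ks=[c for c,a in red(s['im']) if abs(c[0]-305)<10][0]
print('knob',two(ray(K,T,k),ray(s['K'],s['T'],ks)))
for p in [(405,377),(497,383),(512,253),(425,245)]: print(onz(K,T,np.array(p)*.64,.005).round(3))
x=cv2.resize(im[145:260,240:390,::-1],(780,598),interpolation=cv2.INTER_CUBIC); cv2.imwrite('pics/topc.png',x)
print(R.from_rotvec(env.observe()['ee_rot']).as_matrix().round(3)); print(env.tcp_to_grasp)
```

```text
[([7.9, 122.9], [0, 118, 19, 10, 114]), ([302.5, 215.7], [300, 213, 6, 6, 30])] [([350.2, 113.7], [345, 112, 12, 5, 33]), ([304.4, 178.9], [302, 172, 6, 15, 74])]
[352.7 147.3] [336 136  37  20 440] [ 0.759 -0.226  0.05 ]
[455.7 150.8] [445 136  24  30 261] [ 0.753 -0.517  0.05 ]
[284.7 177.9] [278 168  15  21 244] [ 0.67  -0.036  0.05 ]
[311.3 181.9] [305 172  14  21 238] [ 0.66 -0.11  0.05]
[364.4 189.8] [355 180  21  21 332] [ 0.64  -0.259  0.05 ]
[365.2 244.9] [355 235  21  21 346] [ 0.487 -0.26   0.05 ]
[274.5 305.4] [226 294  75  51 853] [ 0.321 -0.011  0.05 ]
knob (array([ 0.56598313, -0.08335518,  0.07447221]), np.float64(0.0013918145253421328))
[0.491 0.032 0.005]
[ 0.481 -0.137  0.005]
[ 0.722 -0.165  0.005]
[ 0.735 -0.002  0.005]
[[ 0.932  0.362 -0.001]
 [ 0.362 -0.932  0.001]
 [-0.    -0.001 -1.   ]]
-0.0187
```

View pics/topc.png

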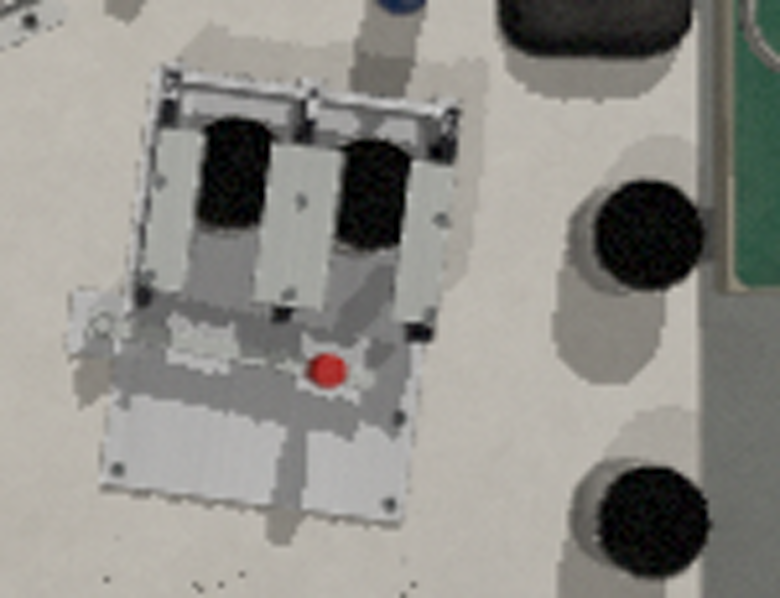

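Emit:
servo_tool(moves=[[1.2, 2.8, 0, 0.12], [1.2, 2.8, 0, 0.12], [1.2, 2.8, 0, 0.12], [1.2, 2.8, 0, 0.12], [1.2, 2.8, 0, 0.12], [1.2, 2.8, 0, 0.12], [1.2, 2.8, 0, 0.12], [1.2, 2.8, 0, 0.12], [1.2, 2.8, 0, 0.12], [1.2, 2.8, 0, 0.12], [1.2, 2.8, 0, 0.12]])

```text
clock: 1.07
tcp_pos: [0.3949, -0.3663, 0.2313]
ee_rot: [2.077, 2.357, -0.0]
force: [0.3, 0.7, 0.3]
grip_width: 0.0858
grasp_force: 0.0
```

Emit:
servo_tool(moves=[[1.2, 2.8, 0, 0.12], [1.2, 2.8, 0, 0.12], [1.2, 2.8, 0, 0.12], [1.2, 2.8, 0, 0.12], [1.2, 2.8, 0, 0.12], [1.2, 2.8, 0, 0.12], [1.2, 2.8, 0, 0.12], [1.2, 2.8, 0, 0.12], [1.2, 2.8, 0, 0.12], [1.2, 2.8, 0, 0.12], [1.2, 2.8, 0, 0.12], [0, 0, 0, 0]])

```text
clock: 2.07
tcp_pos: [0.5289, -0.0536, 0.2319]
ee_rot: [0.184, 3.134, 0.006]
force: [-0.1, 0.6, 0.4]
grip_width: 0.0854
grasp_force: 0.0
```

Run:
```python
from h import *
o=env.observe(); print({k:np.round(v,3) for k,v in o.items()})
im,K,T,d=cam('wrist'); np.savez('pics/w1.npz',im=im,K=K,T=T); print(T.round(3).tolist())
cv2.imwrite('pics/w1.png',cv2.resize(im[...,::-1],(800,600),interpolation=cv2.INTER_CUBIC))
```

```text
{'clock': np.float64(2.067), 'q': array([ 0.564,  0.467, -0.79 ,  2.009,  0.44 ,  0.839,  0.98 ]), 'dq': array([ 0.047, -0.018,  0.074,  0.032, -0.019, -0.   , -0.066]), 'tau': array([ -0.227, -52.952,  -7.844, -20.841,   0.51 ,   0.441,   0.775]), 'tcp_pos': array([ 0.529, -0.054,  0.232]), 'ee_rot': array([0.184, 3.134, 0.006]), 'force': array([-0.074,  0.641,  0.431]), 'wrist_torque': array([ 0.045, -0.03 ,  0.012]), 'grasp_force': np.float64(0.0), 'grip_width': np.float64(0.085)}
[[0.118, -0.937, -0.329, 0.445], [0.993, 0.112, 0.036, -0.045], [0.004, -0.33, 0.944, 0.374], [0.0, 0.0, 0.0, 1.0]]
```

View pics/w1.png

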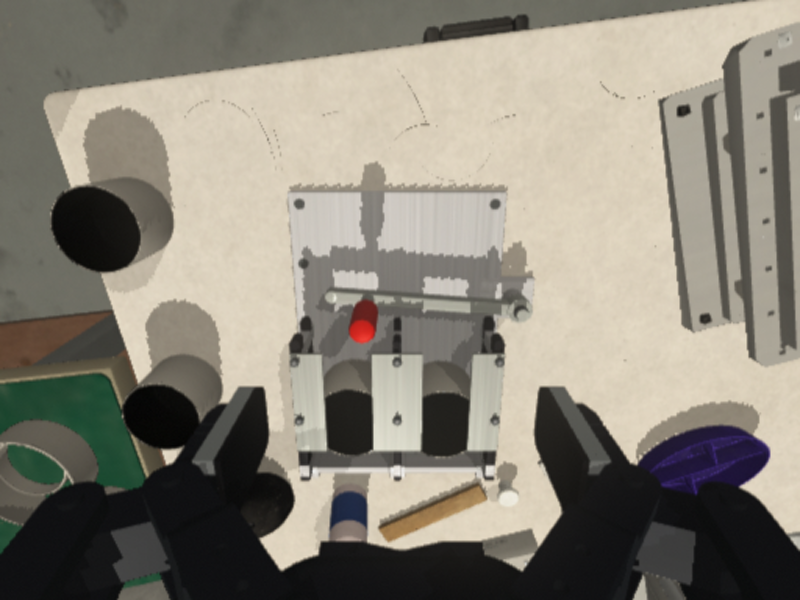

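The wrist view shows the plate's front corners at (291,188) and (505,187), with the pivot post's top at (520,310). The red knob stands at (363,320), its top disc at (362,331). The two row cups are at (348,420) and (446,420), and the loose cups' mouths are at (97,228) and (162,416).

Run:
```python
from h import *
d=np.load('pics/w1.npz'); im,K,T=d['im'],d['K'],d['T']; t=np.load('pics/top0.npz')
W=lambda u,v,z: onz(K,T,(u*.64,v*.64),z)
c=[W(291,190,.005),W(505,190,.005)]; print('corners',c, np.linalg.norm(c[0]-c[1]))
yv=(c[1]-c[0])[:2]; yaw=np.arctan2(-yv[0],yv[1]); print('yaw',yaw)
# lip screws, z .067
for p in [(294,362),(299,420),(397,362),(397,420),(499,362),(494,420)]: print(W(*p,.066).round(4))
print('end stop back corners',W(305,470,.02),W(489,470,.02))
print('pivot',W(520,312,.05),'armtip',W(330,297,.034))
hsv=cv2.cvtColor(im,cv2.COLOR_RGB2HSV); m=((hsv[...,0]<8)|(hsv[...,0]>172))&(hsv[...,1]>140)&(hsv[...,2]>60)
m=m.astype('u1'); ys,xs=np.nonzero(m[180:230,215:250]); top=im[180:230,215:250][ys,xs].astype(int); br=top[:,0]>200
kc=np.array([xs.mean()+215,ys.mean()+180]); print('red',kc,br.sum(),len(br),'topdisc',xs[br].mean()+215,ys[br].mean()+180)
print('knob top z.094',onz(K,T,(xs[br].mean()+215,ys[br].mean()+180),.094))
print('knob 2view',two(ray(K,T,kc),ray(t['K'],t['T'],(302.5,215.7))))
g=cv2.cvtColor(im,cv2.COLOR_RGB2GRAY)
for (u,v),tp in [((97,228),(365.2,244.9)),((162,416),(364.4,189.8)),((348,420),(311.3,181.9)),((446,420),(284.7,177.9))]:
    mk=(g<40).astype('u1'); n,l=cv2.connectedComponents(mk); b=(l==l[int(v*.64),int(u*.64)]).astype('u1')
    cn=max(cv2.findContours(b,0,2)[0],key=cv2.contourArea); (cx,cy),ax,a=cv2.fitEllipse(cn)
    P=[onz(K,T,p[0],.051) for p in cn]; (x,y),r=cv2.minEnclosingCircle(np.array([q[:2] for q in P],np.float32))
    print('cup',(cx,cy),ax,'circ',round(x,4),round(y,4),round(r,4),'2view',two(ray(K,T,(cx,cy)),ray(t['K'],t['T'],tp)))
```

```text
corners [array([ 0.48063363, -0.13279649,  0.005     ]), array([0.50012068, 0.03073269, 0.005     ])] 0.16468617321860654
yaw -0.11860627567799972
[ 0.5963 -0.14    0.066 ]
[ 0.6454 -0.1457  0.066 ]
[ 0.6053 -0.0656  0.066 ]
[ 0.6544 -0.0715  0.066 ]
[0.6142 0.0083 0.066 ]
[0.6634 0.002  0.066 ]
end stop back corners [ 0.72873297 -0.16545141  0.02      ] [0.74908023 0.00161015 0.02      ]
pivot [0.58357433 0.02849458 0.05      ] armtip [ 0.56069001 -0.11193257  0.034     ]
red [232.32368421 205.88421053] 105 380 topdisc 231.59047619047618 213.55238095238096
knob top z.094 [ 0.56762555 -0.08382954  0.094     ]
knob 2view (array([ 0.56661657, -0.0834989 ,  0.07626485]), np.float64(0.0014427470363372928))
cup (60.672996520996094, 146.28726196289062) (47.92180252075195, 59.52158737182617) circ 0.4868 -0.2615 0.0298 2view (array([ 0.48667017, -0.2605702 ,  0.05121334]), np.float64(0.0018773565247729553))
cup (258.6259460449219, 316.3921813964844) (133.85195922851562, 422.9670715332031) circ 0.8595 -0.0928 0.3743 2view (array([ 0.6127813 , -0.12972789,  0.22901785]), np.float64(0.14808263840288233))
cup (223.6210174560547, 270.10455322265625) (34.39104461669922, 41.77968215942383) circ 0.6627 -0.1109 0.0297 2view (array([ 0.65978734, -0.10993485,  0.05421515]), np.float64(0.0006949781671686502))
cup (282.7843322753906, 271.3792419433594) (37.403045654296875, 41.49736404418945) circ 0.6736 -0.037 0.0296 2view (array([ 0.67015615, -0.03669151,  0.05436283]), np.float64(0.0018732395523819024))
```

Run:
```python
from h import *
O=np.array([.5697,-.0608]); a=-.119; M=np.array([[np.cos(a),np.sin(a)],[-np.sin(a),np.cos(a)]])
d=np.load('pics/w1.npz'); t=np.load('pics/top0.npz')
for n,d in (('w',d),('t',t)):
    g=cv2.cvtColor(d['im'],cv2.COLOR_RGB2GRAY).astype(float)
    f=lambda p:cv2.getRectSubPix(g.astype(np.float32),(1,1),(float(p[0]),float(p[1])))[0,0]
    for name,y,z,x0,x1 in [('plate front',-55,.005,-110,-65),('plate front',55,.005,-110,-65),('plate front',25,.005,-110,-65),('lip front L',66,.064,5,35),('lip front R',-66,.064,5,35),('lip front M',8,.064,5,35),('lip back L',66,.064,90,125),('lip back R',-66,.064,90,125),('lip back M',8,.064,90,125)]:
        xs=np.arange(x0,x1,.5); v=[f(proj(d['K'],d['T'],[*(O+M.T@[x/1e3,y/1e3]),z])) for x in xs]
        v=cv2.GaussianBlur(np.array(v)[None],(1,5),0)[0]; gr=np.abs(v[4:]-v[:-4]); i=gr.argmax(); print(n,name,xs[i+2],round(gr[i]))
    for name,x,z,y0,y1 in [('plate right',-70,.005,-100,-70),('plate left',-70,.005,70,100),('lip inner',70,.064,-65,-45),('lip inner',70,.064,10,25),('lip inner',70,.064,-25,-10),('lip inner',70,.064,45,65)]:
        ys=np.arange(y0,y1,.5); v=np.array([f(proj(d['K'],d['T'],[*(O+M.T@[x/1e3,y/1e3]),z])) for y in ys]); gr=np.abs(v[4:]-v[:-4]); i=gr.argmax(); print(n,name,ys[i+2],round(gr[i]))
    if n=='w':
        for P in [(.4868,-.2615),(.6627,-.1109),(.6736,-.037),(.5676,-.0838)]: print('mag',(M@(np.array(P)-O)).round(4))
        mk=(g<40).astype('u1')[230:300,75:130]; cn=max(cv2.findContours(mk,0,2,offset=(75,230))[0],key=cv2.contourArea)
        P=np.array([onz(d['K'],d['T'],p[0],.051)[:2] for p in cn],np.float32); print('cup1',cv2.boundingRect(cn),cv2.minEnclosingCircle(P),cv2.fitEllipse(P))
        print(two(ray(d['K'],d['T'],cv2.fitEllipse(cn)[0]),ray(t['K'],t['T'],(364.4,189.8))))
```

```text
w plate front -78.5 50
w plate front -83.0 49
w plate front -78.5 51
w lip front L 30.0 76
w lip front R 30.0 83
w lip front M 30.5 65
w lip back L 115.0 71
w lip back R 114.5 60
w lip back M 115.0 66
w plate right -73.0 92
w plate left 79.5 77
w lip inner -56.0 119
w lip inner 18.0 139
w lip inner -19.5 123
w lip inner 54.0 125
mag [-0.0585 -0.2091]
mag [ 0.0983 -0.0387]
mag [0.1003 0.036 ]
mag [ 0.0006 -0.0231]
cup1 (79, 247, 51, 53) ((0.6507360935211182, -0.25534629821777344), 0.041845884174108505) ((0.6452015042304993, -0.25833961367607117), (0.05600995942950249, 0.07826629281044006), 100.21514129638672)
(array([ 0.64007485, -0.25565308,  0.05665048]), np.float64(0.00219878647151538))
t plate front -78.5 33
t plate front -81.0 23
t plate front -79.5 26
t lip front L 29.5 31
t lip front R 30.5 86
t lip front M 29.5 41
t lip back L 123.5 35
t lip back R 116.0 56
t lip back M 115.0 59
t plate right -78.0 46
t plate left 72.5 42
t lip inner -53.5 74
t lip inner 21.0 46
t lip inner -17.5 55
t lip inner 55.0 44
```

Emit:
servo_tool(moves=[[1.3, -1.0, -1.5, -0.03], [1.3, -1.0, -1.5, -0.03], [1.2, -1.0, -2, 0], [0, 0, -3, 0], [0, 0, -3, 0], [0, 0, -3, 0], [0, 0, -2, 0], [0, 0, -1.4, 0], [0, 0, 0, 0]], jaw=0.5)

```text
clock: 2.87
tcp_pos: [0.5626, -0.0908, 0.0544]
ee_rot: [-0.302, -3.122, 0.001]
force: [0.9, -0.1, -0.9]
grip_width: 0.0429
grasp_force: 0.0
```

Emit:
servo_tool(moves=[[0, 0, 0, 0], [0, 0, 0, 0], [0, 0, 0, 0], [0, 0, 0, 0], [0, 0, 0, 0]], jaw=0, force=50)

```text
clock: 3.28
tcp_pos: [0.5664, -0.0836, 0.0581]
ee_rot: [0.292, 3.124, 0.014]
force: [5.1, 19.7, -16.4]
grip_width: 0.0169
grasp_force: 49.0
```

Run:
```python
from h import *
o=env.observe(); print(o['tcp_pos'],o['force'],o['grip_width'])
P=np.array([.5889,.0317]); k=o['tcp_pos'][:2]-P; r=np.linalg.norm(k); print(r, -np.pi/2-.119-np.arctan2(k[1],k[0])+0)
th=np.linspace(.065,2.205,21); an=-np.pi/2-.119-th; X=P+.1178*np.c_[np.cos(an),np.sin(an)]; print((np.diff(X,axis=0)*100).round(2).tolist(),X[-1])
```

```text
[ 0.56636811 -0.08357293  0.05808867] [  5.07755939  19.71330754 -16.40754373] 0.016884140539118155
0.11745438812666728 0.07403173565001331
[[-1.22, 0.3], [-1.19, 0.43], [-1.13, 0.55], [-1.07, 0.67], [-0.99, 0.78], [-0.9, 0.88], [-0.8, 0.97], [-0.69, 1.05], [-0.58, 1.12], [-0.46, 1.17], [-0.33, 1.22], [-0.2, 1.24], [-0.06, 1.26], [0.07, 1.26], [0.21, 1.24], [0.34, 1.21], [0.47, 1.17], [0.59, 1.11], [0.7, 1.04], [0.81, 0.96]] [0.50296474 0.11227277]
```

Emit:
servo_tool(moves=[[-1.22, 0.3, 0, -0.107], [-1.19, 0.43, 0, -0.107], [-1.13, 0.55, 0, -0.107], [-1.07, 0.67, 0, -0.107], [-0.99, 0.78, 0, -0.107]])

```text
clock: 3.7
tcp_pos: [0.512, -0.0571, 0.0582]
ee_rot: [1.114, 2.932, 0.015]
force: [12.9, 17.9, -24.4]
grip_width: 0.0166
grasp_force: 49.4
```

Emit:
servo_tool(moves=[[-0.9, 0.88, 0, -0.107], [-0.8, 0.97, 0, -0.107], [-0.69, 1.05, 0, -0.107], [-0.58, 1.12, 0, -0.107], [-0.46, 1.17, 0, -0.107], [-0.33, 1.22, 0, -0.107], [-0.2, 1.24, 0, -0.107], [-0.06, 1.26, 0, -0.107]])

```text
clock: 4.37
tcp_pos: [0.4711, 0.0281, 0.0583]
ee_rot: [2.238, 2.202, 0.008]
force: [5.8, 1.6, -12.9]
grip_width: 0.0168
grasp_force: 49.7
```

Emit:
servo_tool(moves=[[0.07, 1.26, 0, -0.107], [0.21, 1.24, 0, -0.107], [0.34, 1.21, 0, -0.107], [0.47, 1.17, 0, -0.107], [0.59, 1.11, 0, -0.107], [0.7, 1.04, 0, -0.107], [0.81, 0.96, 0, -0.107]])

```text
clock: 4.95
tcp_pos: [0.4992, 0.1088, 0.0582]
ee_rot: [-2.886, -1.233, 0.001]
force: [-4.9, 4.6, -3.2]
grip_width: 0.017
grasp_force: 50.9
```

Emit:
servo_tool(moves=[[0, 0, 0, 0], [0, 0, 0, 0], [0, 0, 0, 0], [0, 0, 2, 0], [0, 0, 4, 0], [0, 0, 4, 0], [0, 0, 2, 0]], jaw=0.5)

```text
clock: 5.53
tcp_pos: [0.5011, 0.1054, 0.1813]
ee_rot: [2.887, 1.238, 0.006]
force: [0.8, 0.3, -0.2]
grip_width: 0.0429
grasp_force: 0.0
```

Emit:
servo_tool(moves=[[-0.2, -3.7, 0, 0.065], [-0.2, -3.7, 0, 0.065], [-0.2, -3.7, 0, 0.065], [-0.2, -3.7, 0, 0.065], [-0.2, -3.7, 0, 0.065], [-0.2, -3.7, 0, 0.065], [-0.2, -3.7, 0, 0.065], [-0.1, -3.7, 0, 0.065], [0, -3.7, 0, 0.065], [0, -3.7, 0, 0.06], [0, 0, 0, 0], [0, 0, 0, 0]], jaw=1)

```text
clock: 6.53
tcp_pos: [0.4837, -0.267, 0.1775]
ee_rot: [2.351, 2.083, -0.001]
force: [0.1, 1.0, 0.0]
grip_width: 0.0855
grasp_force: 0.0
```

```bash
cat > st.py <<'E'
from h import *
o=env.observe(); R3=R.from_rotvec(o['ee_rot']).as_matrix()
print(round(float(o['clock']),2),o['tcp_pos'].round(4),'yaw',np.arctan2(R3[1,0],R3[0,0]).round(3),'F',o['force'].round(1),'w',o['grip_width'].round(4),'q',o['q'].round(2))
O=np.array([.5776,-.0626]); a=-.119; M=np.array([[np.cos(a),np.sin(a)],[-np.sin(a),np.cos(a)]])
mag=lambda p:(M@(np.array(p)[:2]-O)*1e3).round(1); wor=lambda x,y:(O+M.T@[x/1e3,y/1e3]).round(4)
print('tcp mag',mag(o['tcp_pos']))
def red(im):
    h=cv2.cvtColor(im,cv2.COLOR_RGB2HSV); m=((h[...,0]<8)|(h[...,0]>172))&(h[...,1]>140)&(h[...,2]>90)
    n,l,st,c=cv2.connectedComponentsWithStats(m.astype('u1')); return [(c[i].round(1).tolist(),int(st[i,4])) for i in range(1,n) if st[i,4]>8]
def darks(d,z=.051,thr=40,amin=100):
    g=cv2.cvtColor(d[0],cv2.COLOR_RGB2GRAY); n,l,s,c=cv2.connectedComponentsWithStats((g<thr).astype('u1')); out=[]
    for i in range(1,n):
        if amin<s[i,4]<8000 and s[i,5-5]>0:
            cn=max(cv2.findContours((l==i).astype('u1'),0,2)[0],key=cv2.contourArea)
            P=np.array([onz(d[1],d[2],p[0],z)[:2] for p in cn],np.float32); (x,y),r=cv2.minEnclosingCircle(P); e=cv2.fitEllipse(P)
            out.append((c[i].round(0).tolist(),round(x,4),round(y,4),round(r,4),'ell',np.round(e[0],4).tolist(),np.round(e[1],3).tolist()))
    return out
E
python3 - <<'E'
from st import *
d=cam('wrist'); cv2.imwrite('pics/w2.png',d[0][...,::-1]); [print(x) for x in darks(d)]
t=cam('top'); [print('top',x,mag(x[1:3])) for x in darks(t) if .4<x[1]<.8 and x[2]>-.4]; 
for c,a in red(t[0]): print('red',c,mag(onz(t[1],t[2],c,.085)))
E
```

```text
Traceback (most recent call last):
  File "st.py", line 3, in <module>
    print(round(float(o['clock']),2),o['tcp_pos'].round(4),'yaw',np.arctan2(R3[1,0],R3[0,0]).round(3),'F',o['force'].round(1),'w',o['grip_width'].round(4),'q',o['q'].round(2))
                                                                                                                                  ^^^^^^^^^^^^^^^^^^^^^
AttributeError: 'float' object has no attribute 'round'
```

```bash
sed -i "s/o\['grip_width'\].round(4)/np.round(o['grip_width'],4)/" st.py
python3 - <<'E'
from st import *
d=cam('wrist'); cv2.imwrite('pics/w2.png',d[0][...,::-1]); [print(x) for x in darks(d)]
t=cam('top'); [print('top',x,mag(x[1:3])) for x in darks(t) if .4<x[1]<.8 and x[2]>-.4]; 
for c,a in red(t[0]): print('red',c,mag(onz(t[1],t[2],c,.085)))
E
```

```text
6.53 [ 0.4837 -0.267   0.1775] yaw 1.45 F [0.1 1.  0. ] w 0.0855 q [ 0.46  0.47 -0.08  2.05  0.06  0.63  0.22]
tcp mag [ -69.  -214.1]
([364.0, 10.0], 0.5827, -0.1404, 0.0124, 'ell', [0.5844, -0.1411], [0.01, 0.026])
([466.0, 15.0], 0.6665, -0.1544, 0.0301, 'ell', [0.6662, -0.1543], [0.007, 0.052])
([404.0, 15.0], 0.6178, -0.1488, 0.0253, 'ell', [0.6178, -0.1482], [0.008, 0.045])
([507.0, 121.0], 0.7107, -0.2388, 0.0377, 'ell', [0.7164, -0.218], [0.026, 0.117])
([427.0, 148.0], 0.6394, -0.2596, 0.0295, 'ell', [0.6395, -0.2596], [0.057, 0.058])
([258.0, 184.0], 0.4858, -0.2753, 0.0232, 'ell', [0.4845, -0.2742], [0.031, 0.044])
top ([352.0, 148.0], 0.7644, -0.2296, 0.0515, 'ell', [0.7664, -0.2312], [0.056, 0.099]) [ 205.3 -143.6]
top ([285.0, 178.0], 0.6703, -0.035, 0.0295, 'ell', [0.6708, -0.0361], [0.038, 0.063]) [88.8 38.4]
top ([311.0, 182.0], 0.6601, -0.1094, 0.0288, 'ell', [0.6611, -0.11], [0.037, 0.063]) [ 87.5 -36.7]
top ([364.0, 190.0], 0.6394, -0.2587, 0.0294, 'ell', [0.6401, -0.2583], [0.055, 0.056]) [  84.6 -187.4]
top ([63.0, 221.0], 0.5506, 0.5641, 0.0526, 'ell', [0.5509, 0.5611], [0.055, 0.106]) [-101.2  619.1]
top ([16.0, 225.0], 0.5295, 0.6902, 0.0484, 'ell', [0.5288, 0.6862], [0.057, 0.084]) [-137.1  741.8]
top ([40.0, 241.0], 0.5013, 0.6268, 0.0611, 'ell', [0.4978, 0.628], [0.029, 0.11]) [-157.6  675.5]
top ([393.0, 255.0], 0.4595, -0.3404, 0.0922, 'ell', [0.4614, -0.3386], [0.058, 0.177]) [ -84.3 -289.9]
top ([365.0, 245.0], 0.4868, -0.2605, 0.0294, 'ell', [0.4876, -0.2603], [0.055, 0.057]) [ -66.7 -207.3]
red [7.8, 123.0] [134.4 789.4]
red [229.7, 239.3] [-95.4 164. ]
```

View pics/w2.png

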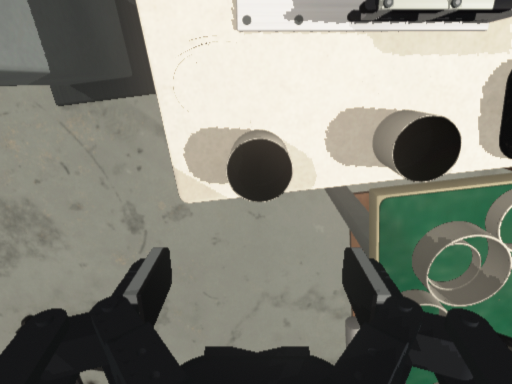

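The wrist picture shows cup A's mouth at (259,169) and cup B's at (427,148), with the table edge just beyond them. The gate is open at about 2.2 rad.

Emit:
servo_tool(moves=[[0.3, 0.65, -3, 0], [0, 0, -3.5, 0], [0, 0, -3.5, 0], [0, 0, -3, 0], [0, 0, -2, 0], [0, 0, -1.5, 0], [0, 0, 0, 0], [0, 0, 0, 0]])

```text
clock: 7.3
tcp_pos: [0.4883, -0.2553, 0.0121]
ee_rot: [-2.342, -2.092, 0.001]
force: [0.3, -0.9, 0.6]
grip_width: 0.0852
grasp_force: 0.0
```

Emit:
servo_tool(moves=[[0, 0, 0, 0], [0, 0, 0, 0], [0, 0, 0, 0], [0, 0, 0, 0], [0, 0, 0, 0]], jaw=0, force=40)

```text
clock: 7.72
tcp_pos: [0.489, -0.2568, 0.0139]
ee_rot: [2.344, 2.089, 0.002]
force: [-0.6, 1.4, 4.9]
grip_width: 0.0608
grasp_force: 42.9
```

Run:
```python
from st import *
for x,y in [(-35,37),(-35,-37)]: print(wor(x,y))
```

```text
7.72 [ 0.489  -0.2568  0.0139] yaw 1.456 F [-0.6  1.4  4.9] w 0.0608 q [ 0.41  0.73 -0.04  2.14  0.1   0.27  0.16]
tcp mag [ -64.9 -203.3]
[ 0.5472 -0.0217]
[ 0.5385 -0.0952]
```

Emit:
servo_tool(moves=[[0, 0, 2, 0], [0, 0, 3, 0], [0.5, 2, 2, 0], [0.8, 3, 0, 0], [0.8, 3, 0, 0], [0.8, 3, 0, 0], [0.8, 3, 0, 0], [0.8, 3, 0, 0], [0.8, 3, 0, 0], [0.5, 2.2, 0, 0], [0, 1.7, 0, 0], [0, 0, 0, 0]])

```text
clock: 8.72
tcp_pos: [0.5471, -0.0131, 0.0833]
ee_rot: [-2.339, -2.096, -0.004]
force: [-0.1, -0.0, -1.6]
grip_width: 0.0611
grasp_force: 44.5
```

Emit:
servo_tool(moves=[[0, 0, 0, 0], [0, 0, 0, 0]])

```text
clock: 8.88
tcp_pos: [0.5464, -0.0187, 0.083]
ee_rot: [2.345, 2.089, 0.001]
force: [-0.3, -0.7, -0.9]
grip_width: 0.0607
grasp_force: 44.5
```

Run:
```python
from st import *
t=cam('wrist'); cv2.imwrite('pics/w3.png',t[0][...,::-1]); [print(x,mag(x[1:3])) for x in darks(t,z=.051+o['tcp_pos'][2]-.014,thr=60)]
t=cam('top'); cv2.imwrite('pics/t3.png',cv2.resize(t[0][145:260,240:390,::-1],(780,598)))
```

```text
8.88 [ 0.5464 -0.0187  0.083 ] yaw 1.455 F [-0.3 -0.7 -0.9] w 0.0607 q [-0.07  0.61 -0.    2.13  0.    0.41 -0.19]
tcp mag [-36.2  39.9]
([345.0, 166.0], 0.5865, 0.0353, 0.0091, 'ell', [0.5857, 0.0335], [0.01, 0.017]) [-2.8 98.3]
([397.0, 159.0], 0.6058, 0.0329, 0.0168, 'ell', [0.6051, 0.0328], [0.006, 0.031]) [16.7 98.2]
([471.0, 159.0], 0.6298, 0.0301, 0.0154, 'ell', [0.6263, 0.0325], [0.007, 0.038]) [40.8 98.2]
([455.0, 234.0], 0.627, 0.0016, 0.0188, 'ell', [0.6271, 0.0017], [0.037, 0.037]) [41.4 69.6]
([493.0, 279.0], 0.6459, -0.0236, 0.0066, 'ell', [0.6452, -0.0231], [0.01, 0.012]) [63.2 46.8]
```

View pics/w3.png

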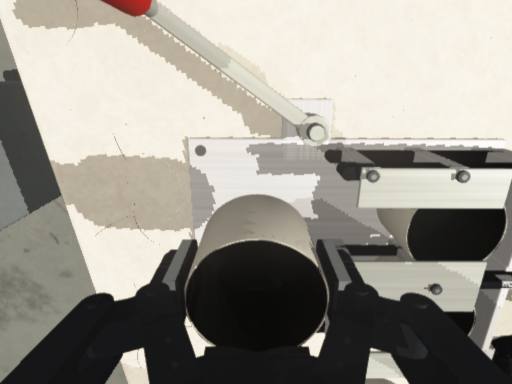

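The picture shows cup A held between the pads, its rim spanning columns 187 to 328 with its top at row 239. The gate arm is clear at upper left, and the left lane is to the right.

Run:
```python
from st import *
d=cam('wrist'); K,T=d[1:3]
from scipy.optimize import least_squares
g=cv2.cvtColor(d[0],cv2.COLOR_RGB2GRAY); n,l=cv2.connectedComponents((g<45).astype('u1'))
cn=[]
for u in range(205,312,5):
    col=g[225:275,u].astype(float); i=np.argmin(np.diff(col)); cn.append((u,225+i+.5))
P=np.array([onz(K,T,p,.120)[:2] for p in cn])
r=least_squares(lambda c:np.hypot(*(P-c[:2]).T)-.0297,[*o['tcp_pos'][:2]],loss='soft_l1',f_scale=.001); print(r.x,mag(r.x),np.abs(r.fun).max())
```

```text
8.98 [ 0.5463 -0.0193  0.0827] yaw 1.454 F [-0.3  0.4 -1.1] w 0.0611 q [-0.07  0.61 -0.    2.13  0.    0.41 -0.19]
tcp mag [-36.2  39.3]
[ 0.54582625 -0.02330406] [-36.2  35.2] 0.0006789285086967432
```

Emit:
servo_tool(moves=[[0.1, 0.2, -2, 0], [0, 0, -2, 0], [0, 0, -1.2, 0], [0, 0, -0.7, 0], [0, 0, -0.3, 0], [0, 0, 0, 0], [0, 0, 0, 0]])

```text
clock: 9.62
tcp_pos: [0.5476, -0.0163, 0.0207]
ee_rot: [2.346, 2.089, 0.0]
force: [0.3, 0.2, -0.6]
grip_width: 0.0611
grasp_force: 44.5
```

Emit:
servo_tool(moves=[[0, 0, -0.1, 0], [0, 0, -0.05, 0], [0, 0, 0, 0], [0, 0, 0, 0]])

```text
clock: 9.95
tcp_pos: [0.5476, -0.0159, 0.0191]
ee_rot: [2.345, 2.09, 0.001]
force: [0.2, 0.8, -0.6]
grip_width: 0.0613
grasp_force: 44.5
```

Emit:
servo_tool(moves=[[0, 0, 0, 0], [0, 0, 0, 0], [0, 0, 0, 0], [0, 0, 2, 0], [0, 0, 3, 0], [0, 0, 2.2, 0], [0, 0, 0, 0]], jaw=0.9)

```text
clock: 10.53
tcp_pos: [0.5492, -0.016, 0.0945]
ee_rot: [2.343, 2.088, 0.006]
force: [-0.3, -0.7, -0.2]
grip_width: 0.0766
grasp_force: 0.0
```

Emit:
servo_tool(moves=[[-2, 0.1, 0, 0], [-2, 0.1, 0, 0], [-1.1, 0, 0, 0], [0, 0, 0, 0], [0, 0, 0, 0]], jaw=0)

```text
clock: 10.95
tcp_pos: [0.4967, -0.0139, 0.0907]
ee_rot: [2.345, 2.09, 0.0]
force: [1.3, 0.2, 0.3]
grip_width: 0.0158
grasp_force: 0.0
```

Run:
```python
from st import *
d=cam('wrist'); cv2.imwrite('pics/w4.png',d[0][...,::-1]); [print(x,mag(x[1:3])) for x in darks(d,z=.056)]
```

```text
10.95 [ 0.4967 -0.0139  0.0907] yaw 1.456 F [1.3 0.2 0.3] w 0.0158 q [-0.09  0.56 -0.    2.23  0.    0.35 -0.2 ]
tcp mag [-86.1  38.7]
([467.0, 155.0], 0.629, 0.014, 0.0259, 'ell', [0.6302, 0.0132], [0.009, 0.052]) [41.9 82.2]
([427.0, 163.0], 0.6036, 0.0092, 0.0092, 'ell', [0.6045, 0.0104], [0.009, 0.018]) [17.3 74.4]
([335.0, 219.0], 0.545, -0.0222, 0.0323, 'ell', [0.5466, -0.0211], [0.058, 0.06]) [-37.2  36.2]
([496.0, 228.0], 0.655, -0.038, 0.0205, 'ell', [0.6538, -0.0397], [0.026, 0.044]) [73.9 33.6]
([386.0, 243.0], 0.582, -0.0417, 0.0045, 'ell', [0.5806, -0.0408], [0.007, 0.01]) [ 1.9 21.3]
([432.0, 244.0], 0.6095, -0.0448, 0.0169, 'ell', [0.6098, -0.0436], [0.014, 0.034]) [29.6 21.5]
([408.0, 270.0], 0.5956, -0.064, 0.0097, 'ell', [0.5957, -0.0638], [0.009, 0.021]) [18.   0.7]
([482.0, 322.0], 0.6546, -0.1145, 0.0282, 'ell', [0.6538, -0.1164], [0.04, 0.054]) [ 82.6 -42.4]
```

View pics/w4.png

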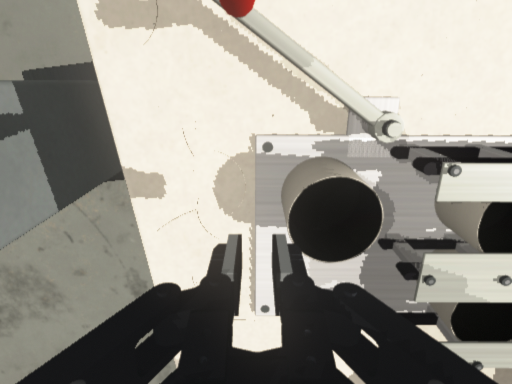

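The wrist picture shows cup A upright at the left mouth, rim centre about (335,219), with the fingers behind it over the plate's front edge. I'll finish closing, lower and push.

Emit:
servo_tool(moves=[[0, -0.15, 0, 0], [0, 0, 0, 0], [0, 0, -2, 0], [0, 0, -2.5, 0], [0, 0, -1.8, 0], [0, 0, -1, 0], [0, 0, 0, 0]])

```text
clock: 11.58
tcp_pos: [0.4959, -0.0154, 0.0159]
ee_rot: [-2.344, -2.089, 0.003]
force: [-0.5, -0.0, -0.4]
grip_width: 0.0
grasp_force: 0.0
```

Emit:
servo_tool(moves=[[1, -0.12, 0, 0], [1, -0.12, 0, 0], [1, -0.12, 0, 0], [1, -0.12, 0, 0], [1, -0.12, 0, 0], [0, 0, 0, 0]])

```text
clock: 12.08
tcp_pos: [0.5499, -0.0217, 0.0184]
ee_rot: [2.344, 2.088, 0.005]
force: [0.1, -0.6, 0.1]
grip_width: -0.0001
grasp_force: 0.0
```

Run:
```python
from st import *
d=cam('wrist'); cv2.imwrite('pics/w5.png',d[0][...,::-1]); [print(x,mag(x[1:3])) for x in darks(d,z=.056) if x[3]>.025]
t=cam('top'); cv2.imwrite('pics/t5.png',cv2.resize(t[0][145:260,240:390,::-1],(780,598)))
```

```text
12.08 [ 0.5499 -0.0217  0.0184] yaw 1.455 F [ 0.1 -0.6  0.1] w -0.0001 q [-0.06  0.72 -0.    2.15  0.01  0.27 -0.19]
tcp mag [-32.4  37.3]
```

View pics/w5.png

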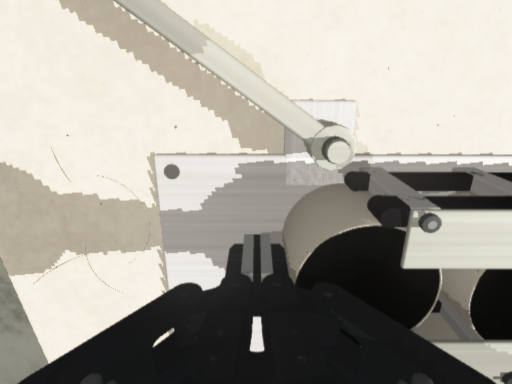

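The picture shows the cup upright with its leading rim already under the lip, pushed by the fingers at (270,255). Continuing.

Emit:
servo_tool(moves=[[0.8, -0.1, 0, 0], [0.8, -0.1, 0, 0], [0, 0, 0, 0], [0, 0, 0, 0]])

```text
clock: 12.52
tcp_pos: [0.5631, -0.0235, 0.0178]
ee_rot: [2.345, 2.09, 0.001]
force: [-1.4, -1.0, -0.1]
grip_width: 0.0003
grasp_force: 0.0
```

Emit:
servo_tool(moves=[[0.3, -0.04, 0, 0], [0.3, -0.04, 0, 0], [0.3, -0.04, 0, 0], [0, 0, 0, 0]])

```text
clock: 12.85
tcp_pos: [0.5721, -0.0247, 0.0178]
ee_rot: [2.345, 2.09, 0.001]
force: [0.2, 0.3, 0.4]
grip_width: 0.0
grasp_force: 0.4
```

Emit:
servo_tool(moves=[[0.3, -0.04, 0, 0], [0.2, -0.02, 0, 0], [0, 0, 0, 0]])

```text
clock: 13.1
tcp_pos: [0.5769, -0.0253, 0.0178]
ee_rot: [2.345, 2.09, 0.001]
force: [-0.6, -0.2, 0.2]
grip_width: 0.0001
grasp_force: 0.5
```

Emit:
servo_tool(moves=[[0.2, -0.02, 0, 0], [0.2, -0.02, 0, 0], [0, 0, 0, 0]])

```text
clock: 13.35
tcp_pos: [0.5777, -0.0255, 0.0176]
ee_rot: [-2.342, -2.088, 0.006]
force: [-8.6, 2.2, 6.8]
grip_width: 0.0001
grasp_force: 5.3
```

Emit:
servo_tool(moves=[[0.2, -0.02, 0, 0], [0, 0, 0, 0], [0, 0, 0, 0]])

```text
clock: 13.6
tcp_pos: [0.5777, -0.0255, 0.0175]
ee_rot: [-2.341, -2.087, 0.01]
force: [-14.3, 1.9, 10.9]
grip_width: -0.0003
grasp_force: 8.0
```

Run:
```python
from st import *
d=cam('wrist'); [print(x,mag(x[1:3])) for x in darks(d,z=.056) if x[3]>.02]
t=cam('top'); np.savez('pics/t6.npz',im=t[0]); [print('top',x,mag(x[1:3])) for x in darks(t,z=.056) if .4<x[1]<.8 and -.3<x[2]<.1]
```

```text
13.6 [ 0.5777 -0.0255  0.0175] yaw 1.456 F [-14.3   1.9  10.9] w -0.0003 q [-0.05  0.74 -0.01  2.07  0.01  0.34 -0.18]
tcp mag [-4.3 36.8]
([412.0, 203.0], 0.6407, 0.0092, 0.0219, 'ell', [0.6399, 0.0096], [0.006, 0.044]) [54.1 78.8]
([478.0, 307.0], 0.6728, -0.0424, 0.0242, 'ell', [0.6722, -0.0446], [0.033, 0.048]) [92.1 31.4]
top ([352.0, 148.0], 0.7627, -0.2281, 0.0516, 'ell', [0.7642, -0.2292], [0.058, 0.097]) [ 203.4 -142.4]
top ([286.0, 172.0], 0.6845, -0.0441, 0.0338, 'ell', [0.6853, -0.0407], [0.055, 0.06]) [103.9  31.1]
top ([312.0, 179.0], 0.6615, -0.1097, 0.0274, 'ell', [0.665, -0.1107], [0.036, 0.054]) [ 88.9 -36.8]
top ([364.0, 190.0], 0.6391, -0.2573, 0.0294, 'ell', [0.6396, -0.2566], [0.054, 0.056]) [  84.2 -186. ]
```

Emit:
servo_tool(moves=[[-1.2, 0.14, 0, 0], [-1.2, 0.14, 0, 0], [0, 0, 3, 0], [0, 0, 4, 0], [0, 0, 3, 0], [1, -3, 0, 0], [1, -3, 0, 0], [1, -3, 0, 0], [1, -3, 0, 0], [1, -3, 0, 0], [1, -3, 0, 0], [1, -3, 0, 0]])

```text
clock: 14.7
tcp_pos: [0.6291, -0.2348, 0.118]
ee_rot: [2.345, 2.089, 0.001]
force: [0.1, 0.8, -0.7]
grip_width: 0.0002
grasp_force: 0.0
```

Emit:
servo_tool(moves=[[1, -2.5, 0, 0], [0, 0, 0, 0], [0, 0, 0, 0]], jaw=1)

```text
clock: 14.95
tcp_pos: [0.6385, -0.2602, 0.1175]
ee_rot: [2.348, 2.086, -0.0]
force: [-0.1, 0.3, 0.0]
grip_width: 0.0356
grasp_force: 0.0
```

Run:
```python
from st import *
d=cam('wrist'); [print(x,mag(x[1:3])) for x in darks(d,z=.051) if x[3]>.02]
d=cam('top'); [print('top',x,mag(x[1:3])) for x in darks(d,z=.056) if .4<x[1]<.8 and -.3<x[2]<.1]
```

```text
14.95 [ 0.6385 -0.2602  0.1175] yaw 1.453 F [-0.1  0.3  0. ] w 0.0356 q [ 0.33  0.68 -0.04  1.77  0.04  0.69  0.15]
tcp mag [  83.9 -188.9]
([394.0, 127.0], 0.7452, -0.2267, 0.0397, 'ell', [0.746, -0.2233], [0.051, 0.071]) [ 185.9 -143. ]
([258.0, 208.0], 0.64, -0.2669, 0.027, 'ell', [0.6395, -0.2664], [0.045, 0.05]) [  86.2 -195.4]
top ([351.0, 148.0], 0.7636, -0.2284, 0.0511, 'ell', [0.7655, -0.2303], [0.054, 0.101]) [ 204.4 -142.5]
top ([286.0, 172.0], 0.6845, -0.0441, 0.0338, 'ell', [0.6852, -0.0405], [0.054, 0.059]) [103.9  31.1]
top ([311.0, 182.0], 0.6597, -0.1086, 0.0287, 'ell', [0.6606, -0.1091], [0.037, 0.062]) [ 87.  -35.9]
top ([282.0, 195.0], 0.6228, -0.0274, 0.0292, 'ell', [0.6214, -0.0286], [0.041, 0.06]) [40.7 40.3]
```

Emit:
servo_tool(moves=[[0.1, 0.1, 0, 0], [0, 0, 0, 0], [0, 0, 0, 0], [0, 0, -2, 0], [0, 0, -3, 0], [0, 0, -3, 0], [0, 0, -1.6, 0], [0, 0, -0.9, 0], [0, 0, 0, 0], [0, 0, 0, 0]])

```text
clock: 15.88
tcp_pos: [0.6397, -0.2568, 0.0131]
ee_rot: [2.345, 2.091, 0.0]
force: [-0.6, -0.2, 0.9]
grip_width: 0.0853
grasp_force: 0.0
```

Emit:
servo_tool(moves=[[0, 0, 0, 0], [0, 0, 0, 0], [0, 0, 0, 0], [0, 0, 0, 0], [0, 0, 0, 0]], jaw=0)

```text
clock: 16.3
tcp_pos: [0.6404, -0.2574, 0.0146]
ee_rot: [2.344, 2.089, 0.002]
force: [-1.1, 1.1, 6.4]
grip_width: 0.0614
grasp_force: 44.0
```

Emit:
servo_tool(moves=[[0, 0, 2, 0], [0, 0, 3, 0], [0, 0, 3, 0], [-1.6, 2.6, 0, 0], [-1.6, 2.6, 0, 0], [-1.6, 2.6, 0, 0], [-1.6, 2.6, 0, 0], [-1.6, 2.6, 0, 0], [-1.4, 2.2, 0, 0], [-0.8, 1.2, 0, 0], [0, 0, 0, 0], [0, 0, 0, 0]])

```text
clock: 17.3
tcp_pos: [0.538, -0.093, 0.0934]
ee_rot: [2.343, 2.091, 0.001]
force: [1.0, 0.0, -2.0]
grip_width: 0.0615
grasp_force: 44.3
```

```bash
cat >> st.py <<'E'
def held(d,z,u0=205,u1=312):
    from scipy.optimize import least_squares
    g=cv2.cvtColor(d[0],cv2.COLOR_RGB2GRAY); cn=[]
    for u in range(u0,u1,5):
        col=g[225:275,u].astype(float); cn.append((u,225.5+np.argmin(np.diff(col))))
    P=np.array([onz(d[1],d[2],p,z)[:2] for p in cn])
    r=least_squares(lambda c:np.hypot(*(P-c).T)-.0297,o['tcp_pos'][:2],loss='soft_l1',f_scale=.001); return r.x,mag(r.x),np.median(np.abs(r.fun))
E
python3 - <<'E'
from st import *
print(held(cam('wrist'),.051+o['tcp_pos'][2]-.0146))
E
```

```text
17.3 [ 0.538  -0.093   0.0934] yaw 1.457 F [ 1.  0. -2.] w 0.0615 q [ 0.08  0.59 -0.01  2.12  0.02  0.43 -0.06]
tcp mag [-35.7 -34.9]
(array([ 0.53813844, -0.09467584]), array([-35.4, -36.5]), np.float64(0.00011953737042299205))
```

Emit:
servo_tool(moves=[[0, -0.05, -2, 0], [0, 0, -2.5, 0], [0, 0, -1.5, 0], [0, 0, -0.8, 0], [0, 0, -0.4, 0], [0, 0, -0.15, 0], [0, 0, 0, 0], [0, 0, 0, 0]])

```text
clock: 18.02
tcp_pos: [0.5382, -0.0943, 0.0199]
ee_rot: [2.345, 2.088, 0.001]
force: [-0.1, 0.6, -1.0]
grip_width: 0.0614
grasp_force: 44.3
```

Emit:
servo_tool(moves=[[0, 0, 0, 0], [0, 0, 0, 0], [0, 0, 0, 0], [0, 0, 2, 0], [0, 0, 3, 0], [0, 0, 2.2, 0], [0, 0, 0, 0]], jaw=0.9)

```text
clock: 18.6
tcp_pos: [0.5393, -0.0939, 0.0951]
ee_rot: [2.343, 2.087, 0.006]
force: [0.7, -0.6, -0.7]
grip_width: 0.077
grasp_force: 0.0
```

Emit:
servo_tool(moves=[[-2, 0.2, 0, 0], [-2, 0.2, 0, 0], [-1.1, 0.1, 0, 0], [0, 0, 0, 0], [0, 0, 0, 0], [0, 0, 0, 0], [0, 0, 0, 0]], jaw=0)

```text
clock: 19.18
tcp_pos: [0.4877, -0.0886, 0.0912]
ee_rot: [2.345, 2.09, 0.001]
force: [-0.2, 0.1, 0.1]
grip_width: 0.0003
grasp_force: 0.0
```

Run:
```python
from st import *
d=cam('wrist'); cv2.imwrite('pics/w7.png',d[0][...,::-1]); [print(x,mag(x[4+1])) for x in darks(d,z=.056) if x[3]>.02]
```

```text
19.18 [ 0.4877 -0.0886  0.0912] yaw 1.456 F [-0.2  0.1  0.1] w 0.0003 q [ 0.07  0.55 -0.01  2.24  0.02  0.35 -0.07]
tcp mag [-86.2 -36.5]
([470.0, 102.0], 0.6222, -0.0294, 0.03, 'ell', [0.6197, -0.032], [0.051, 0.058]) [38.2 35.4]
([335.0, 220.0], 0.538, -0.0962, 0.0295, 'ell', [0.5381, -0.0963], [0.058, 0.058]) [-35.2 -38.2]
([495.0, 226.0], 0.6453, -0.1114, 0.021, 'ell', [0.6445, -0.1126], [0.028, 0.043]) [ 72.4 -41.7]
```

Emit:
servo_tool(moves=[[0, -0.05, 0, 0], [0, 0, -2, 0], [0, 0, -2.5, 0], [0, 0, -1.8, 0], [0, 0, -1, 0], [0, 0, 0, 0]])

```text
clock: 19.73
tcp_pos: [0.4857, -0.0889, 0.0164]
ee_rot: [-2.344, -2.089, 0.003]
force: [-0.2, 0.0, -0.3]
grip_width: -0.0
grasp_force: 0.0
```

Emit:
servo_tool(moves=[[1, -0.12, 0, 0], [1, -0.12, 0, 0], [1, -0.12, 0, 0], [1, -0.12, 0, 0], [0.8, -0.1, 0, 0], [0, 0, 0, 0], [0, 0, 0, 0]])

```text
clock: 20.32
tcp_pos: [0.5351, -0.0949, 0.0185]
ee_rot: [2.345, 2.09, 0.001]
force: [-0.3, 0.5, 0.6]
grip_width: -0.0003
grasp_force: 0.0
```

Emit:
servo_tool(moves=[[0.6, -0.07, 0, 0], [0.6, -0.07, 0, 0], [0.6, -0.07, 0, 0], [0, 0, 0, 0]])

```text
clock: 20.65
tcp_pos: [0.5541, -0.0971, 0.0183]
ee_rot: [2.345, 2.089, 0.002]
force: [0.1, -0.3, -0.4]
grip_width: -0.0001
grasp_force: 0.0
```

Run:
```python
from st import *
d=cam('wrist'); cv2.imwrite('pics/w8.png',d[0][...,::-1])
```

```text
20.65 [ 0.5541 -0.0971  0.0183] yaw 1.456 F [ 0.1 -0.3 -0.4] w -0.0001 q [ 0.08  0.73 -0.01  2.12  0.03  0.3  -0.07]
tcp mag [-19.3 -37. ]
```

View pics/w8.png

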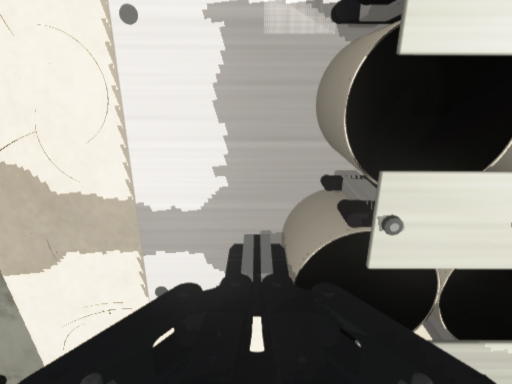

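The picture shows the right cup sliding in upright under the lip ahead of the fingers at (265,255), nearly touching its row cup. The left row is in place at the upper right.

Emit:
servo_tool(moves=[[0.4, -0.05, 0, 0], [0.4, -0.05, 0, 0], [0.3, -0.03, 0, 0], [0.2, -0.02, 0, 0], [0, 0, 0, 0]])

```text
clock: 21.12
tcp_pos: [0.566, -0.0984, 0.0182]
ee_rot: [2.345, 2.09, 0.0]
force: [-0.5, 0.2, -0.3]
grip_width: -0.0003
grasp_force: 0.1
```

Emit:
servo_tool(moves=[[0.2, -0.02, 0, 0], [0.2, -0.02, 0, 0], [0, 0, 0, 0]])

```text
clock: 21.37
tcp_pos: [0.5688, -0.0988, 0.0182]
ee_rot: [-2.345, -2.089, 0.002]
force: [-3.7, -0.4, 1.6]
grip_width: 0.0004
grasp_force: 1.8
```

Emit:
servo_tool(moves=[[0.2, -0.02, 0, 0], [0, 0, 0, 0], [0, 0, 0, 0]])

```text
clock: 21.62
tcp_pos: [0.5689, -0.0988, 0.0181]
ee_rot: [-2.343, -2.088, 0.005]
force: [-8.0, 1.1, 5.2]
grip_width: -0.0005
grasp_force: 4.3
```

Emit:
servo_tool(moves=[[-1.2, 0.14, 0, 0], [-1.2, 0.14, 0, 0], [0, 0, 4, 0], [0, 0, 4, 0], [0, 0, 4, 0], [0, 0, 3, 0], [-0.7, 3.5, 0, -0.11], [-0.7, 3.5, 0, -0.11], [-0.7, 3.5, 0, -0.11], [-0.7, 3.5, 0, -0.11], [-0.7, 3.5, 0, -0.11], [-0.7, 3.3, 0, -0.1]])

```text
clock: 22.62
tcp_pos: [0.5056, 0.1139, 0.1686]
ee_rot: [2.893, 1.224, 0.003]
force: [0.4, 0.2, 0.8]
grip_width: -0.0001
grasp_force: 0.0
```

Emit:
servo_tool(moves=[[0, 0, 0, 0], [0, 0, 0, 0], [0, 0, 0, 0]], jaw=0.5)

```text
clock: 22.87
tcp_pos: [0.5059, 0.1117, 0.1684]
ee_rot: [2.888, 1.234, 0.001]
force: [0.6, -0.6, 0.2]
grip_width: 0.0355
grasp_force: 0.0
```

Run:
```python
from st import *
d=cam('wrist'); t=cam('top'); s=cam('scene')
for n,i in (('w',d),('t',t),('s',s)):
    for c,a in red(i[0]): print(n,c,a,onz(i[1],i[2],c,.076).round(4))
[print('top',x,mag(x[1:3])) for x in darks(t,z=.056) if .5<x[1]<.75 and -.2<x[2]<.1]
```

```text
22.87 [0.5059 0.1117 0.1684] yaw 0.808 F [ 0.6 -0.6  0.2] w 0.0355 q [-0.47  0.45  0.19  2.14 -0.15  0.56 -0.92]
tcp mag [-91.9 164.5]
w [252.8, 194.5] 588 [0.5014 0.1105 0.076 ]
t [7.9, 122.9] 114 [0.807 0.711 0.076]
s [350.0, 113.7] 32 [ 0.6723 -0.6514  0.076 ]
s [288.8, 218.2] 94 [0.5019 0.11   0.076 ]
top ([286.0, 172.0], 0.6851, -0.0441, 0.0335, 'ell', [0.6854, -0.0414], [0.056, 0.059]) [104.5  31.1]
top ([312.0, 176.0], 0.6757, -0.1097, 0.029, 'ell', [0.6772, -0.1101], [0.047, 0.058]) [103.  -35.1]
top ([282.0, 195.0], 0.6233, -0.0275, 0.0295, 'ell', [0.6218, -0.0286], [0.043, 0.058]) [41.2 40.3]
top ([309.0, 198.0], 0.6141, -0.1024, 0.0288, 'ell', [0.613, -0.1037], [0.037, 0.064]) [ 41.  -35.2]
```

Emit:
servo_tool(moves=[[-0.4, -0.1, 0, 0], [0, 0, -3, 0], [0, 0, -3, 0], [0, 0, -2.5, 0], [0, 0, -1.5, 0], [0, 0, -1, 0], [0, 0, 0, 0], [0, 0, 0, 0]])

```text
clock: 23.68
tcp_pos: [0.5014, 0.11, 0.0583]
ee_rot: [2.891, 1.23, -0.001]
force: [0.4, -0.2, 0.4]
grip_width: 0.0425
grasp_force: 0.0
```

Emit:
servo_tool(moves=[[0, 0, 0, 0], [0, 0, 0, 0], [0, 0, 0, 0], [0, 0, 0, 0], [0, 0, 0, 0]], jaw=0, force=50)

```text
clock: 24.1
tcp_pos: [0.5013, 0.1114, 0.0595]
ee_rot: [-2.889, -1.232, -0.002]
force: [-2.5, 2.3, 5.8]
grip_width: 0.0165
grasp_force: 48.6
```

Run:
```python
from st import *
P=wor(0,95); k=o['tcp_pos'][:2]-P; r=np.linalg.norm(k); t0=(-np.pi/2-.119-np.arctan2(k[1],k[0]))%(2*np.pi); print(P,r,t0)
th=np.linspace(t0,0,22); an=-np.pi/2-.119-th; X=P+.1178*np.c_[np.cos(an),np.sin(an)]; print((np.diff(X,axis=0)*100).round(2).tolist(),X[-1],t0/21)
```

```text
24.1 [0.5013 0.1114 0.0595] yaw 0.806 F [-2.5  2.3  5.8] w 0.0165 q [-0.4   0.63  0.11  2.22 -0.21  0.3  -0.88]
tcp mag [-96.4 163.7]
[0.5889 0.0317] 0.11842134899604731 2.190114040001485
[[-0.78, -0.95], [-0.67, -1.03], [-0.56, -1.09], [-0.45, -1.14], [-0.33, -1.18], [-0.2, -1.21], [-0.07, -1.23], [0.05, -1.23], [0.18, -1.21], [0.31, -1.19], [0.43, -1.15], [0.55, -1.1], [0.66, -1.04], [0.76, -0.96], [0.86, -0.88], [0.95, -0.78], [1.02, -0.68], [1.09, -0.57], [1.14, -0.46], [1.18, -0.33], [1.21, -0.21]] [ 0.57491486 -0.0852669 ] 0.10429114476197549
```

Emit:
servo_tool(moves=[[-0.78, -0.95, 0, 0.104], [-0.67, -1.03, 0, 0.104], [-0.56, -1.09, 0, 0.104], [-0.45, -1.14, 0, 0.104], [-0.33, -1.18, 0, 0.104], [-0.2, -1.21, 0, 0.104], [-0.07, -1.23, 0, 0.104]])

```text
clock: 24.68
tcp_pos: [0.4709, 0.0322, 0.0594]
ee_rot: [2.255, 2.186, 0.002]
force: [-0.1, 0.7, 5.1]
grip_width: 0.0167
grasp_force: 49.1
```

Emit:
servo_tool(moves=[[0.05, -1.23, 0, 0.104], [0.18, -1.21, 0, 0.104], [0.31, -1.19, 0, 0.104], [0.43, -1.15, 0, 0.104], [0.55, -1.1, 0, 0.104], [0.66, -1.04, 0, 0.104], [0.76, -0.96, 0, 0.104]])

```text
clock: 25.27
tcp_pos: [0.5014, -0.0467, 0.0595]
ee_rot: [1.329, 2.844, 0.001]
force: [2.4, 2.9, 1.4]
grip_width: 0.0169
grasp_force: 48.9
```

Emit:
servo_tool(moves=[[0.86, -0.88, 0, 0.104], [0.95, -0.78, 0, 0.104], [1.02, -0.68, 0, 0.104], [1.09, -0.57, 0, 0.104], [1.14, -0.46, 0, 0.104], [0, 0, 0, 0]])

```text
clock: 25.77
tcp_pos: [0.5537, -0.0803, 0.0594]
ee_rot: [0.553, 3.089, 0.002]
force: [-1.2, 2.7, 10.5]
grip_width: 0.0168
grasp_force: 50.4
```

Emit:
servo_tool(moves=[[1.18, -0.33, 0, 0.104], [0.8, -0.15, 0, 0.08], [0.4, -0.06, 0, 0.024], [0, 0, 0, 0], [0, 0, 0, 0]])

```text
clock: 26.18
tcp_pos: [0.5751, -0.0849, 0.0595]
ee_rot: [0.241, 3.13, 0.0]
force: [0.1, 3.3, 7.4]
grip_width: 0.0171
grasp_force: 50.3
```

Emit:
servo_tool(moves=[[0.2, -0.02, 0, 0], [0, 0, 0, 0], [0, 0, 0, 0]])

```text
clock: 26.43
tcp_pos: [0.5752, -0.085, 0.0594]
ee_rot: [-0.24, -3.131, 0.002]
force: [-6.3, 2.7, 12.6]
grip_width: 0.0169
grasp_force: 51.0
```

Emit:
servo_tool(moves=[[-0.2, 0.02, 0, 0], [0, 0, 0, 0]])

```text
clock: 26.6
tcp_pos: [0.5747, -0.0849, 0.0595]
ee_rot: [0.241, 3.131, -0.001]
force: [-0.8, 2.8, 6.7]
grip_width: 0.0169
grasp_force: 50.2
```

Emit:
servo_tool(moves=[[0, 0, 0, 0], [0, 0, 0, 0], [0, 0, 0, 0], [0, 0, 2, 0], [0, 0, 4, 0], [0, 0, 4, 0], [0, 0, 4, 0], [-1.5, 1, 3, 0], [-1.5, 1, 1, 0], [-1, 1, 0, 0], [0, 0, 0, 0], [0, 0, 0, 0]], jaw=0.5)

```text
clock: 27.6
tcp_pos: [0.5339, -0.0555, 0.2376]
ee_rot: [-0.237, -3.132, 0.001]
force: [0.6, -0.2, 0.1]
grip_width: 0.0429
grasp_force: 0.0
```

Run:
```python
from st import *
d=cam('wrist'); cv2.imwrite('pics/w9.png',cv2.resize(d[0][...,::-1],(800,600)))
for c,a in red(d[0]): print(c,a,mag(onz(d[1],d[2],c,.076)))
[print(x,mag(x[1:3]),mag(x[5])) for x in darks(d,z=.056) if .55<x[1]<.75 and -.2<x[2]<.1]
```

```text
27.6 [ 0.5339 -0.0555  0.2376] yaw 2.99 F [ 0.6 -0.2  0.1] w 0.0429 q [ 0.53  0.45 -0.74  1.99  0.41  0.85  0.98]
tcp mag [-44.2   1.8]
[236.0, 208.3] 363 [  1.  -22.9]
```

View pics/w9.png

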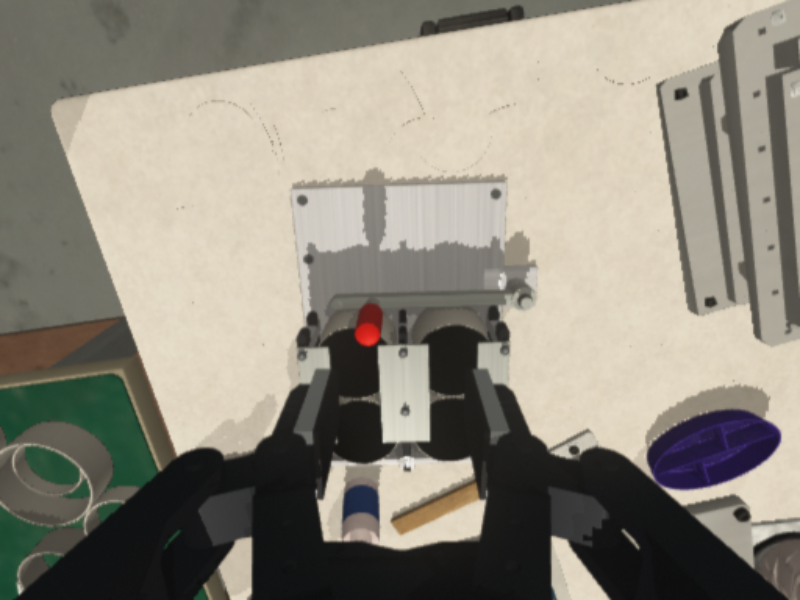

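The picture shows the gate arm straight across both lanes, knob at (368,328), with two upright cups touching in each lane. Nothing else has moved, so I'm handing in.

```bash
python3 -c "
from bench import env
print(env.sign_off())"
```

```text
the job is handed in; nothing more can be done
None
```

Job handed in at about 28 s of the 72 s allowed: both cups are upright in their lanes with each row pushed up against the end stop, the gate is shut on its stop, and I never touched the bottle, mouse or plug.

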